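# Fit the upper tray of a model-car display stand

## Robot

A 6-joint arm with a two-finger parallel gripper is mounted at the origin on the work surface. World frame = base frame: x ahead of the robot, y to its left, z up, the work surface at z = 0. Lengths are in mm, angles in rad, forces in N, time in s.
With the tool pointing down it reaches from about 350 to 875 mm from the base axis. Payload 4.2 kg.
Tool frame: the origin (TCP) lies at the very end of the fingers, on their centre line; the grasp point (between the pads) lies 19 mm behind it; z points along the fingers, y is the line along which they close (so a half turn about z gives the same grasp; the last joint's range is limited). The gripper opens to 85 mm and grips with 20 to 120 N. Pads are 22 mm wide; open, the fingers measure 114 mm over their backs; the gripper's body (76 mm by 85 mm) begins 54 mm behind the grasp point. The pads swing forward as they close: fully open they stand 13 mm farther back than shut.
Start: joints at [-1.022, 0.385, 0.008, 0, -1.194, -0.259], TCP at [178.616, -598.912, 231.312] pointing down, gripper open.
Joint ranges: [-3.14, 3.14], [-1.21, 2.06], [-1.07, 1.41], [-3.16, 2.05], [-2.99, -0.16], [-3.1, 3.1]. Speed limits (rad/s): [2.79, 2.79, 3.14, 3.14, 3.14, 3.14].

## Interface

Orientations are given as a unit quaternion [x, y, z, w].
In Python, from bench import arm gives the robot as it stands. The module is installed in compiled form; this text tells all that it offers.
- The arm moves only by the tool drive_tool, never from a script. Its argument "targets" is a list of rows, each a list of 5 numbers: the closure, from -1 (fully open) to 1 (shut), then the shift along the tool's x, y, z in mm, then the turn about the tool's z in degrees. In form: [[grip, tx, ty, tz, roll], ...]. A call has 1 to 12 rows; each row is the pose to reach, as a shift and turn from the pose commanded when the call began, along the tool's axes at that moment; what a row does not reach only later rows make up. A row lasts 1/10 s, in which the tool goes at most 50 mm and 8.59 degrees, less where a joint would pass 70% of its speed; a pose out of reach is approached as far as the arm can. A call with a gripper value outside its range is refused whole. The fingers move at their own pace and stop on an object; the grip force is fixed at half the most. Time passes only in rows, so rows that repeat a pose let the fingers close. It gives the time, the measured TCP pose, the force, the opening and the grip force at its end, in the units of the state.
- arm.read_state(): the state, without advancing time (a new reading comes with each control period).
- arm.get_image(name): name is "side" or "top"; returns the picture (420x560x3 uint8, blue, green, red); there is no depth.
- arm.camera_params(name): a dict with "fov_y" (degrees; the focal length in pixels is half the picture's height over the tangent of half this angle, whatever the lens; pixels are square), "cx", "cy" (the principal point, pixels), "rvec" (rotation vector, rad) and "tvec" (3), from world to camera coordinates, as OpenCV has them. Camera axes: x right, y down, z forward; pixel columns grow to the right and rows downward; lengths in mm; the calibration is good to about 2 mm. A picture is of the moment at which its call begins. camera_params takes no time and is no camera call.
- arm.job_done(): hands the job in; it is judged then, once.
The state is a dict: "clock": time; "joints": joint angles; "joint_vel": joint speeds; "joint_efforts": joint torques, N m; "position": TCP position; "ee_rot": TCP orientation; "contact_force": force on the tool from outside, world axes, zero at the start; "wrist_torque": the same for the moment, N m; "gripper_width": finger opening in mm; "grasp_force": force on a finger pad.
Only numpy, scipy, OpenCV 4.12 (cv2) and the standard library are available. Lean on these libraries where they do the work, as an engineer would, in place of code of your own. Each camera call takes 0.05 s, during which the arm holds its last target. There are 200 camera calls.

## Task

Finish the two-tier display stand: pick up the orange tray by its handle and lower it onto the stand so that all four posts come up through its corner holes and it sits level, fully down on the stand's two steel rungs. Set it down rather than dropping it, let go, and leave the blue tray where it is.

Things in the scene. Friction and masses are not known exactly. Their poses are not given: they have to be found in the camera images.
- orange_tray_grip (a point): Loose orange tray, 160 x 120 mm, rim 16 mm, 0.2-0.45 kg; point: middle of its handle bar, over the tray's centre, 50 mm above its underside. x along bar and long side, z up. Bar 84 mm long (x), 14 thick (y), 20 tall, on end uprights: pinch across y from above. Floor 6 mm thick with four 30 mm round holes at x +-60, y +-40 mm. Half turn about z makes no difference.
- stand: Stand fixed to the table; origin: centre of its underside, x along its long side. White deck 170 x 130 mm carrying a red model car; four steel posts at x +-60, y +-40 mm, 16 mm thick up to 70 mm, then tapering to 6 mm at tips 112 mm high. Two steel rungs along y at x +-60 with tops 70 mm high carry the seated tray's underside. The tray fits either way round.
- blue_tray_grip (a point): Centre of the handle bar of the loose blue tray, a bystander of the same size and shape as the orange one but without corner holes; same axes. Leave it where it is.
Mind the look-alikes: they are no part of the job. There is more than one size of the stand; the job needs the middle-sized.

How it is judged:
By the outcome, as a careful person would: the job done as asked, in the order asked, and still so for the second after the job is handed in, with the robot touching nothing.
It also fails if it takes over 42 s, if anything falls off the work surface, if the arm or the gripper's body presses on something with over 40 N, if the wrist force passes 120 N, or if a joint passes its speed limit or range.

## Working session

There is one attempt and no reset: what is moved stays moved. The work goes in short steps, Python scripts to look and compute and a tool call to move; the robot and the scene stay as the last step left them, time stands still between calls to the robot, and variables do not carry over. Pictures are saved under pics/ and viewed, at most 10 in all, crops included, and the job is handed in when it is done.

Besides the shell and the picture viewer there is one more tool, called as a command line: name --pt "numbers of a row" for each row, then --argument value for the rest. drive_tool: Moves the arm, as the interface text tells. Its arguments: {"type":"object","properties":{"targets":{"type":"array","items":{"type":"array","items":{"type":"number"}}}},"required":["targets"]}

```bash
mkdir -p pics
cat > h.py <<'E'
import numpy as np, cv2
from bench import arm
def cam(n):
    p=arm.camera_params(n); f=210/np.tan(np.radians(p['fov_y'])/2)
    K=np.array([[f,0,p['cx']],[0,f,p['cy']],[0,0,1.]])
    return K,np.array(p['rvec'],float),np.array(p['tvec'],float)
def proj(n,P):
    K,r,t=cam(n); return cv2.projectPoints(np.array(P,float).reshape(-1,1,3),r,t,K,None)[0].reshape(-1,2)
def ray(n,u,v):
    K,r,t=cam(n); R=cv2.Rodrigues(r)[0]; return -R.T@t.ravel(), R.T@np.linalg.inv(K)@np.array([u,v,1.])
def at_z(n,u,v,z):
    c,d=ray(n,u,v); return c+d*(z-c[2])/d[2]
E
python3 - <<'E'
from h import *
for n in('top','side'):
    p=arm.camera_params(n);print(p, -cv2.Rodrigues(np.array(p['rvec'],float))[0].T@np.array(p['tvec'],float).ravel())
    im=arm.get_image(n); cv2.imwrite(f'pics/{n}0.png',cv2.resize(im,(784,588)))
    cv2.imwrite(f'pics/{n}0raw.png',im)
print(arm.read_state())
E
```

```text
{'fov_y': 50.5290815352196, 'cx': 278.3296615290934, 'cy': 205.828840779513, 'rvec': array([ 2.14584425, -2.15891019,  0.15972956]), 'tvec': array([ 125.03773449,  407.51247729, 1072.53690922])} [ 254.46907965  131.76686576 1117.99787854]
{'fov_y': 52.58682165593069, 'cx': 283.4285175487053, 'cy': 206.22703122658547, 'rvec': array([ 0.25565847, -2.74175972,  1.32534402]), 'tvec': array([ 384.24945375,   25.85379144, 1432.56296142])} [ 166.75717726 1158.54367375  911.32941328]
{'clock': 0.1, 'joints': array([-1.02243815e+00,  3.85470603e-01,  6.76226551e-03, -4.59428442e-04,
       -1.19398542e+00, -2.58590382e-01]), 'joint_vel': array([-0.00156786, -0.00368491,  0.00119353,  0.00079586, -0.00050415,
       -0.0020193 ]), 'joint_efforts': array([-5.24643292e-04, -3.93319309e+01,  1.88930243e+01,  4.19788510e+00,
       -2.60148910e-03,  7.99764308e-06]), 'position': array([ 178.44957596, -598.43902037,  230.33271974]), 'ee_rot': array([-1.44293635e-01,  9.89534437e-01,  9.56364148e-04, -1.76106999e-04]), 'contact_force': array([-1.02917045,  0.00747767,  0.37875323]), 'wrist_torque': array([-0.01276127, -0.04293046,  0.01719313]), 'grasp_force': 0.0, 'gripper_width': 85.51739886501089}
```

View pics/top0.png

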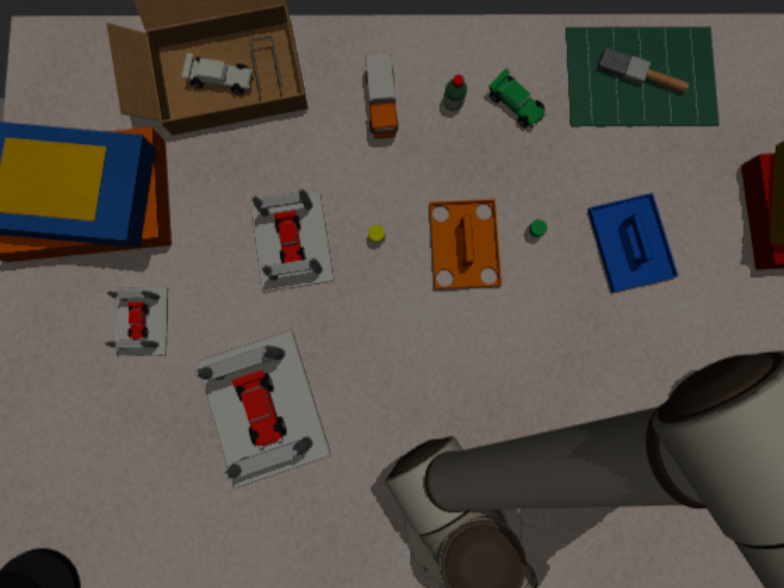

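View pics/side0.png

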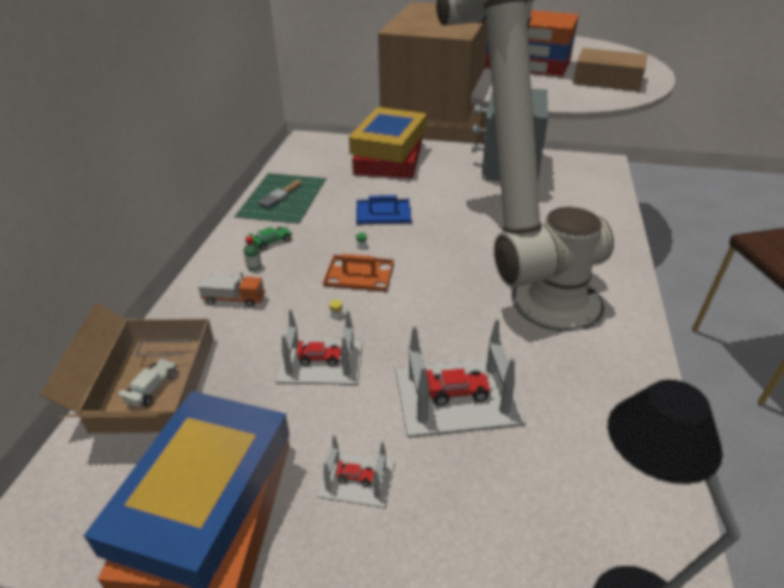

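Candidates for the stand, in the top view at 784 px: small (137,320), middle (290,240), large (262,408). I choose the middle one, whose deck of about 95 px matches 170 mm at 0.56 px/mm. Candidates for the tray: orange with holes (465,245), blue without holes (633,243), plus the orange book (160,190) and the orange truck (383,120). I choose the orange tray at (465,245). Next is one close crop of both.

Run:
```python
from h import *
im=cv2.imread('pics/top0raw.png')
c=cv2.resize(im[125:215,170:370],None,fx=4,fy=4,interpolation=cv2.INTER_CUBIC)
c=cv2.convertScaleAbs(c,alpha=1.5)
s=cv2.imread('pics/side0raw.png')[175:280,190:290]
cv2.imwrite('pics/crop1.png',c)
# colour segmentation
hsv=cv2.cvtColor(im,cv2.COLOR_BGR2HSV)
m=cv2.inRange(hsv,(3,150,60),(18,255,255)); m[:130]=0;m[:,:290]=0;m[230:]=0
ct=max(cv2.findContours(m,cv2.RETR_EXTERNAL,2)[0],key=cv2.contourArea)
r=cv2.minAreaRect(ct);print(r,cv2.boxPoints(r))
for b in cv2.boxPoints(r):print(at_z('top',*b,10)[:2].round(1))
# holes
f=np.zeros_like(m);cv2.drawContours(f,[cv2.convexHull(ct)],-1,255,-1)
h=cv2.bitwise_and(f,cv2.bitwise_not(m));n,l,st,ce=cv2.connectedComponentsWithStats(h)
for i in range(1,n):
    if st[i,4]>25:print(st[i],ce[i].round(1),at_z('top',*ce[i],5)[:2].round(1))
```

```text
((331.91033935546875, 173.97586059570312), (62.77384567260742, 47.975894927978516), 86.633544921875) [[306.12067 144.05171]
 [354.0138  141.23448]
 [357.7     203.90001]
 [309.8069  206.71724]]
[570.5  50. ]
[577.4 -73.3]
[414.6 -77.6]
[408.1  43.2]
[340 144  13  13 123] [345.5 150.2] [555.2 -51.6]
[309 146  12  13 119] [314.3 152. ] [550.9  28.9]
[328 156   9  35  70] [331.3 176.3] [487.  -13.3]
[343 191  13  12 117] [348.7 196.6] [434.1 -56.3]
[312 193  12  12 118] [317.3 198.3] [430.2  23.4]
```

View pics/crop1.png

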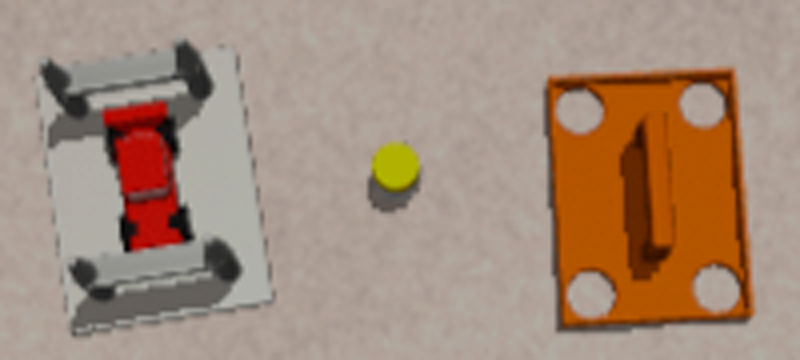

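The crop shows the middle stand, with deck corners at about (237,45), (273,298) and (73,333), and post tips at about (45,62), (180,42), (75,265) and (213,243). The orange tray has four holes and its bar at (657,190), so both choices are confirmed. Now I'll fit the stand pose.

```bash
cat >> h.py <<'E'
def pts(L,x,y,yaw):
    c,s=np.cos(yaw),np.sin(yaw);L=np.array(L,float)
    return np.c_[x+c*L[:,0]-s*L[:,1],y+s*L[:,0]+c*L[:,1],L[:,2]]
TIPS=[[60,40,112],[60,-40,112],[-60,40,112],[-60,-40,112]]
E
python3 - <<'E'
from h import *
from scipy.optimize import least_squares
px=np.array([[45,62],[180,42],[75,265],[213,243]])/4+[170,125]-0.4
dk=np.array([[237,45],[273,298],[73,333]])/4+[170,125]-0.4
for p in px:print('tip',at_z('top',*p,112)[:2].round(1))
for p in dk:print('deck',at_z('top',*p,8)[:2].round(1))
D=[[85,-65,8],[-85,-65,8],[-85,65,8]]
for L,P in((TIPS,px),(D,dk)):
    s=least_squares(lambda q:(proj('top',pts(L,*q))-P).ravel(),[500,230,0.1]);print(s.x[:2].round(1),np.degrees(s.x[2]).round(2),s.fun.round(1));
    if L is TIPS:q=s.x
q=s.x
out=[]
for n,(u,v,k) in {'top':(175,130,6),'side':(190,210,6)}.items():
    im=cv2.imread(f'pics/{n}0raw.png')[v:v+70+(20 if 1 else 0),u:u+66]
    im=cv2.convertScaleAbs(cv2.resize(im,None,fx=k,fy=k,interpolation=cv2.INTER_CUBIC),alpha=1.4)
    for P,c in((proj(n,pts(TIPS,*q)),(255,0,255)),(proj(n,pts([[a,b,70] for a,b,_ in TIPS],*q)),(0,255,0)),(proj(n,pts(D+[[85,65,8]],*q)),(255,0,0))):
        for p in P: cv2.drawMarker(im,tuple(int(t) for t in ((p+.5-[u,v])*k)),c,0,14,1)
    out.append(im)
cv2.imwrite('pics/fit.png',np.hstack(out))
E
```

```text
tip [552.2 349.2]
tip [563.9 270.9]
tip [432.2 329.2]
tip [444.6 250.3]
deck [593.7 248.6]
deck [428.8 224.4]
deck [407.2 349.9]
[498.2 299.9] 9.35 [ 0.   0.5  0.3 -0.  -0.2 -0.1 -0.1 -0.4]
[501.3 300.1] 8.89 [-0.2 -0.6  0.7  0.6 -0.5 -0. ]
```

View pics/fit.png

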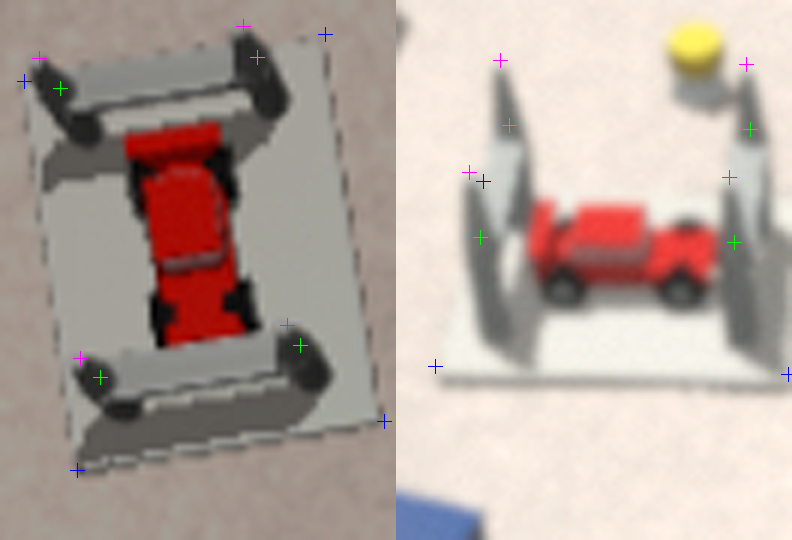

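Top-camera estimates are tray centre (492.6, −13.9) with yaw about 2.5°, and stand centre (499.5, 300) with yaw about 9.1°. In the overlay the side view is about 1.5 px off in v, which is within the calibration. I'm moving towards the tray.

drive_tool --pt "-1 -20 20 3 2" --pt "-1 -55 55 10 4" --pt "-1 -95 95 16 6" --pt "-1 -135 135 24 8" --pt "-1 -175 175 30 10" --pt "-1 -215 216 37 12" --pt "-1 -255 256 44 14.1" --pt "-1 -295 296 51 14.1" --pt "-1 -335 337 58 14.1" --pt "-1 -375 377 65 14.1" --pt "-1 -410 412 71 14.1" --pt "-1 -440 442 76 14.1"

```text
clock: 1.3
position: [450.8, -91.1, 161.1]
ee_rot: [-0.022, 1.0, 0.0, 0.0]
contact_force: [0.6, -0.8, 0.5]
gripper_width: 85.7
grasp_force: 0.0
```

```bash
cat >> h.py <<'E'
from scipy.spatial.transform import Rotation as Rn
def togo(x,y,z,yaw):
    s=arm.read_state(); R=Rn.from_quat(s['ee_rot']).as_matrix(); p=s['position']
    a=np.degrees(np.arctan2(R[1,0],R[0,0])); d=(yaw-a+90)%180-90
    print('t',round(s['clock'],2),'pos',p.round(1),'xang',a.round(2),'tilt',R[:,2].round(3),'F',s['contact_force'].round(1),'w',round(s['gripper_width'],1),'g',round(s['grasp_force'],1))
    print('shift',(R.T@(np.array([x,y,z])-p)).round(1),'roll',round(-d,2),'j',s['joints'].round(2))
E
python3 -c "
from h import *
togo(492.6,-14,100,2.5)"
```

```text
t 1.3 pos [450.8 -91.1 161.1] xang -177.47 tilt [ 0.  0. -1.] F [ 0.6 -0.8  0.5] w 85.7 g 0.0
shift [-45.2  75.2  61.1] roll 0.03 j [ 0.16  0.17 -0.48 -0.   -0.91 -1.68]
```

drive_tool --pt "-1 -10 18 20 0" --pt "-1 -20 35 45 0" --pt "-1 -20 35 55 0" --pt "-1 -20 35 55 0" --pt "-1 -20 35 55 0"

```text
clock: 1.8
position: [468.8, -58.0, 106.6]
ee_rot: [-0.022, 1.0, -0.0, -0.0]
contact_force: [-0.2, -1.1, 0.2]
gripper_width: 85.4
grasp_force: 0.0
```

```bash
python3 -c "
from h import *
togo(492.6,-14,31,2.5)
im=arm.get_image('top');cv2.imwrite('pics/t1raw.png',im)
s=arm.get_image('side')
c=lambda a:cv2.convertScaleAbs(cv2.resize(a,None,fx=4,fy=4,interpolation=cv2.INTER_CUBIC),alpha=1.3)
cv2.imwrite('pics/t1.png',np.hstack([c(im[115:235,280:380]),c(s[130:250,205:305])]))"
```

```text
t 1.8 pos [468.8 -58.  106.6] xang -177.52 tilt [-0. -0. -1.] F [-0.2 -1.1  0.2] w 85.4 g 0.0
shift [-25.7  42.9  75.6] roll -0.02 j [ 0.22  0.27 -0.53  0.   -0.78 -1.75]
```

View pics/t1.png

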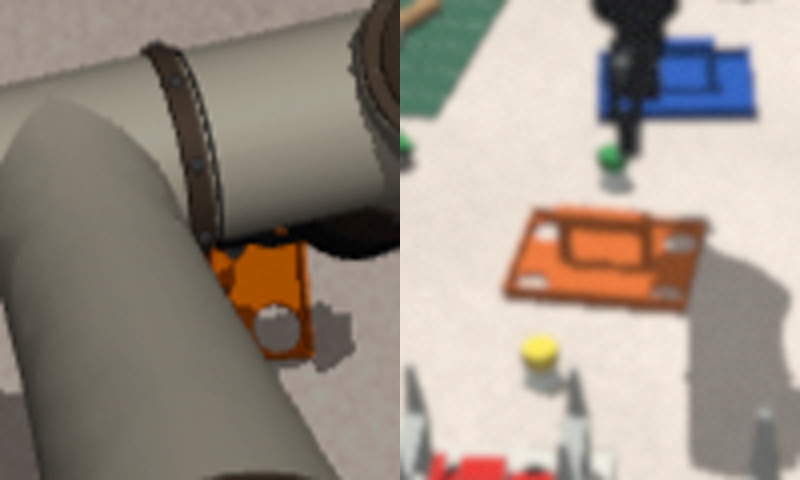

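The top view is blocked by the arm. The side view shows the tray clear at crop (605,255) and the gripper behind it at (630,130). I'll go above the tray, then down.

drive_tool --pt "-1 -13 21 0 0" --pt "-1 -25.7 43 5 0" --pt "-1 -25.7 43 20 0" --pt "-1 -25.7 43 20 0" --pt "-1 -25.7 43 20 0"

```text
clock: 2.4
position: [492.7, -13.9, 86.9]
ee_rot: [-0.021, 1.0, -0.0, 0.0]
contact_force: [-0.2, -0.9, -0.2]
gripper_width: 85.2
grasp_force: 0.0
```

```bash
python3 -c "
from h import *
togo(492.6,-14,31,2.5)
s=arm.get_image('side')
q=proj('side',pts([[-42,0,60],[42,0,60],[0,0,50]],492.6,-13.9,np.radians(2.5)))
c=cv2.convertScaleAbs(cv2.resize(s[130:250,195:315],None,fx=5,fy=5,interpolation=cv2.INTER_CUBIC),alpha=1.3)
for p in q:cv2.drawMarker(c,tuple(int(v) for v in (p+.5-[195,130])*5),(255,0,255),0,14,1)
cv2.imwrite('pics/t2.png',c)"
```

```text
t 2.4 pos [492.7 -13.9  86.9] xang -177.54 tilt [ 0. -0. -1.] F [-0.2 -0.9 -0.2] w 85.2 g 0.0
shift [ 0.1 -0.1 55.9] roll -0.04 j [ 0.3   0.33 -0.5   0.   -0.74 -1.83]
```

View pics/t2.png

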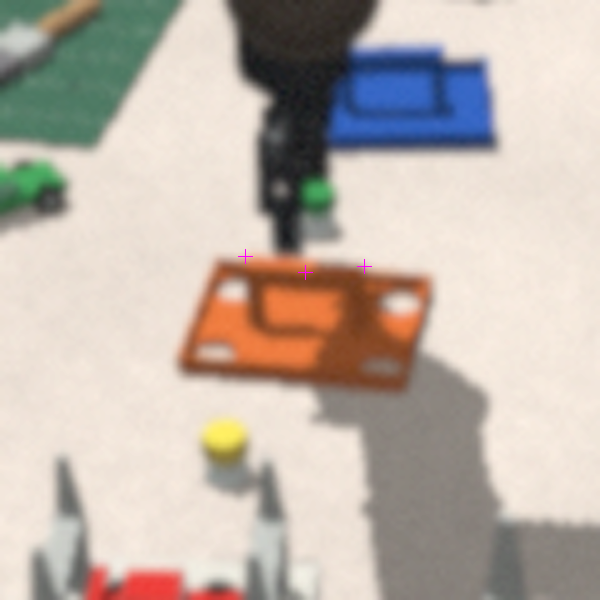

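The finger is over the bar at (287,245) with the bar at about (305,265), and the predicted points lie within about 1.5 px of it. I'm going down to grip.

drive_tool --pt "-1 0 0 15 0" --pt "-1 0 0 30 0" --pt "-1 0 0 43 0" --pt "-1 0 0 52 0" --pt "-1 0 0 56 0" --pt "-1 0 0 56 0" --pt "1 0 0 56 0" --pt "1 0 0 56 0" --pt "1 0 0 56 0" --pt "1 0 0 56 0" --pt "1 0 0 56 0" --pt "1 0 0 56 0"

```text
clock: 3.65
position: [493.0, -13.2, 30.6]
ee_rot: [-0.022, 1.0, 0.0, 0.0]
contact_force: [0.0, -0.5, 3.4]
gripper_width: 13.1
grasp_force: 59.4
```

drive_tool --pt "1 0 0 0 0" --pt "1 0 0 0 0" --pt "1 0 0 0 0"

```text
clock: 3.95
position: [493.0, -13.2, 30.6]
ee_rot: [-0.022, 1.0, 0.0, 0.0]
contact_force: [-0.8, -0.6, 5.1]
gripper_width: 13.1
grasp_force: 59.6
```

drive_tool --pt "1 0 0 -5 0" --pt "1 0 0 -15 0" --pt "1 0 0 -30 0" --pt "1 0 0 -50 0" --pt "1 0 0 -70 0" --pt "1 0 0 -90 0" --pt "1 0 0 -110 0" --pt "1 0 0 -130 0" --pt "1 0 0 -142 0" --pt "1 0 0 -150 0" --pt "1 0 0 -150 0" --pt "1 0 0 -150 0"

```text
clock: 5.15
position: [491.9, -13.3, 179.6]
ee_rot: [-0.022, 1.0, 0.0, -0.001]
contact_force: [-0.9, -0.4, -3.9]
gripper_width: 13.1
grasp_force: 58.4
```

```bash
python3 -c "
from h import *
togo(499.5,300,181,9.1)
cv2.imwrite('pics/liftside.png',arm.get_image('side'))"
```

```text
t 5.15 pos [491.9 -13.3 179.6] xang -177.52 tilt [-0.002  0.    -1.   ] F [-0.9 -0.4 -3.9] w 13.1 g 58.4
shift [-21.1 312.7  -1.4] roll -6.62 j [ 0.3   0.21 -0.39 -0.   -0.98 -1.83]
```

drive_tool --pt "1 -0.5 8 0 0" --pt "1 -2 25 0 -0.5" --pt "1 -4 50 0 -1" --pt "1 -6 80 0 -1.7" --pt "1 -8 110 0 -2.4" --pt "1 -10 140 0 -3" --pt "1 -12 170 0 -3.7" --pt "1 -14 200 0 -4.4" --pt "1 -16 230 0 -5" --pt "1 -18 260 0 -5.8" --pt "1 -20 285 0 -6.4" --pt "1 -21 300 0 -6.6"

```text
clock: 6.4
position: [500.1, 289.5, 179.3]
ee_rot: [-0.08, 0.997, -0.0, -0.0]
contact_force: [-0.3, -0.1, -3.7]
gripper_width: 12.9
grasp_force: 58.7
```

drive_tool --pt "1 0 0 0 0" --pt "1 0 0 0 0" --pt "1 0 0 0 0"

```text
clock: 6.7
position: [500.3, 286.4, 180.0]
ee_rot: [-0.079, 0.997, -0.0, -0.0]
contact_force: [-0.6, -0.5, -4.0]
gripper_width: 13.2
grasp_force: 58.8
```

```bash
python3 -c "
from h import *
togo(499.5,300,140,9.1)
t=arm.get_image('top');s=arm.get_image('side');cv2.imwrite('pics/t3raw.png',t);cv2.imwrite('pics/s3raw.png',s)
c=lambda a:cv2.convertScaleAbs(cv2.resize(a,None,fx=4,fy=4,interpolation=cv2.INTER_CUBIC),alpha=1.3)
cv2.imwrite('pics/t3.png',np.hstack([c(t[110:230,150:250]),c(s[170:290,180:280])]))"
```

```text
t 6.7 pos [500.3 286.4 180. ] xang -170.95 tilt [-0.001 -0.001 -1.   ] F [-0.6 -0.5 -4. ] w 13.2 g 58.8
shift [-1.4 13.6 40. ] roll -0.05 j [ 0.8   0.35 -0.19 -0.   -1.04 -2.21]
```

View pics/t3.png

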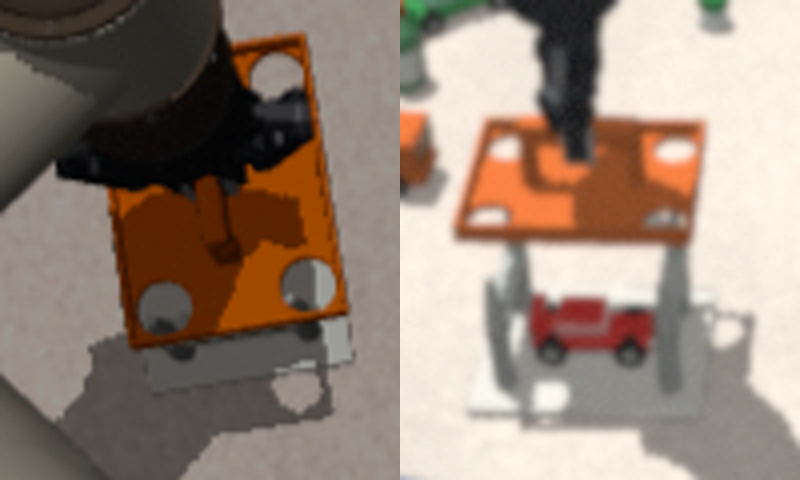

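The held tray has holes in the top crop at (277,72), (165,305) and (308,285), and in the side crop at (507,147), (676,150), (488,216) and (667,217). I'll compute the tray-to-stand offset in each camera separately.

Run:
```python
from h import *
from scipy.optimize import least_squares
def fit(n,L,P,g):
    s=least_squares(lambda q:(proj(n,pts(L,*q))-P).ravel(),g)
    return s.x[:2].round(1),np.degrees(s.x[2]).round(2),s.fun.round(1)
H=lambda z:np.array([[60,40,z],[60,-40,z],[-60,40,z],[-60,-40,z]])
zt=180-31+5
print('tray top',fit('top',H(zt)[[1,2,3]],np.array([[277,72],[165,305],[308,285]])/4+[150,110]-.4,[500,290,.15]))
sp=np.array([[507,147],[676,150],[488,216],[667,217]])/4+[180-100,170]-.4
for i,p in enumerate(sp):print(at_z('side',*p,zt)[:2].round(1))
# side: right=-x, nearer=+y: order (+x,-y),(-x,-y),(+x,+y),(-x,+y)
print('tray side',fit('side',H(zt)[[1,3,0,2]],sp,[500,290,.15]))
st=(np.array([[503,70],[746,76],[470,178]])-[396,0])/6+[190,210]-.4
print('stand side tips',fit('side',H(110)[[1,3,0]],st,[500,300,.15]))
```

```text
tray top (array([501.3, 285.8]), np.float64(8.86), array([ 0.1,  0.7, -0.2,  0. ,  0.1, -0.7]))
[566.3 260.5]
[446.  241.8]
[554.3 335.5]
[433.7 314.2]
tray side (array([500.1, 287.9]), np.float64(9.79), array([ 0.3, -0.4, -0.3, -0.8,  0.4,  0.5, -0.4,  0.6]))
stand side tips (array([499.6, 304.7]), np.float64(7.86), array([-0.2, -0.3,  0.3, -0.1, -0.2,  0.4]))
```

drive_tool --pt "1 -0.5 5 0 0" --pt "1 -1 10 0 0" --pt "1 -1.6 15 0 0" --pt "1 -1.6 15 5 0" --pt "1 -1.6 15 15 0" --pt "1 -1.6 15 25 0" --pt "1 -1.6 15 33 0" --pt "1 -1.6 15 38 0" --pt "1 -1.6 15 38 0" --pt "1 -1.6 15 38 0" --pt "1 -1.6 15 38 0"

```text
clock: 7.9
position: [500.1, 302.7, 142.8]
ee_rot: [-0.079, 0.997, 0.0, 0.0]
contact_force: [-0.1, -0.6, -3.9]
gripper_width: 12.9
grasp_force: 58.8
```

```bash
python3 -c "
from h import *
togo(499.5,301.5,101,9.1)
t=arm.get_image('top');s=arm.get_image('side')
c=lambda a:cv2.convertScaleAbs(cv2.resize(a,None,fx=6,fy=6,interpolation=cv2.INTER_CUBIC),alpha=1.3)
cv2.imwrite('pics/t4.png',np.hstack([c(t[125:215,165:230]),c(s[195:285,190:256])]))"
```

```text
t 7.9 pos [500.1 302.7 142.8] xang -170.89 tilt [ 0.001  0.001 -1.   ] F [-0.1 -0.6 -3.9] w 12.9 g 58.8
shift [ 0.9 -1.1 41.8] roll 0.01 j [ 0.82  0.39 -0.22  0.   -0.96 -2.23]
```

View pics/t4.png

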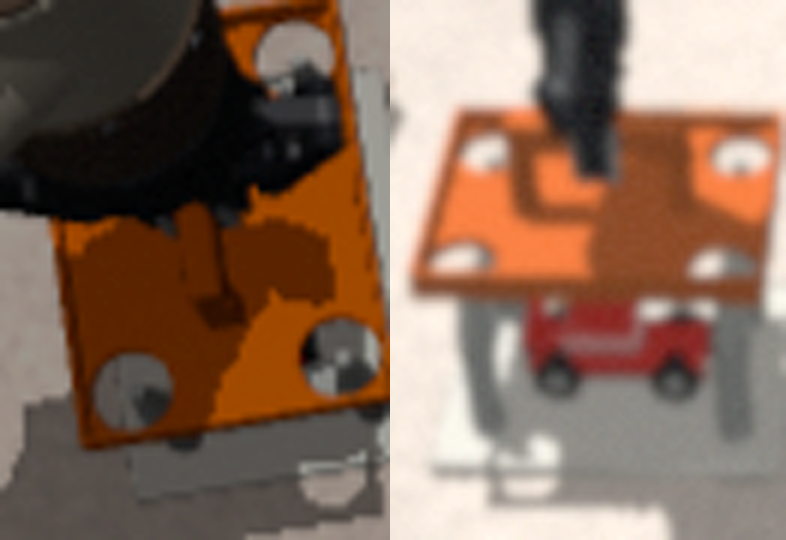

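In the top view the post tips show near the hole centres: (145,390) in the hole at (132,390), and (345,350) in the hole at (340,357). I'm lowering slowly and watching the force.

drive_tool --pt "1 0.5 -0.8 4 0" --pt "1 0.5 -0.8 9 0" --pt "1 0.5 -0.8 14 0" --pt "1 0.5 -0.8 19 0" --pt "1 0.5 -0.8 24 0" --pt "1 0.5 -0.8 28 0" --pt "1 0.5 -0.8 31 0" --pt "1 0.5 -0.8 31 0" --pt "1 0.5 -0.8 31 0"

```text
clock: 8.9
position: [499.5, 301.6, 111.3]
ee_rot: [-0.079, 0.997, 0.0, 0.0]
contact_force: [1.0, 0.6, -4.1]
gripper_width: 13.1
grasp_force: 58.8
```

```bash
python3 -c "
from h import *
togo(499.5,301.5,101,9.1)
t=arm.get_image('top');s=arm.get_image('side')
c=lambda a:cv2.convertScaleAbs(cv2.resize(a,None,fx=6,fy=6,interpolation=cv2.INTER_CUBIC),alpha=1.3)
cv2.imwrite('pics/t5.png',np.hstack([c(t[125:215,165:230]),c(s[195:285,190:256])]))"
```

```text
t 8.9 pos [499.5 301.6 111.3] xang -170.89 tilt [ 0.  0. -1.] F [ 1.   0.6 -4.1] w 13.1 g 58.8
shift [ 0.1 -0.1 10.3] roll 0.01 j [ 0.82  0.43 -0.26  0.   -0.89 -2.23]
```

View pics/t5.png

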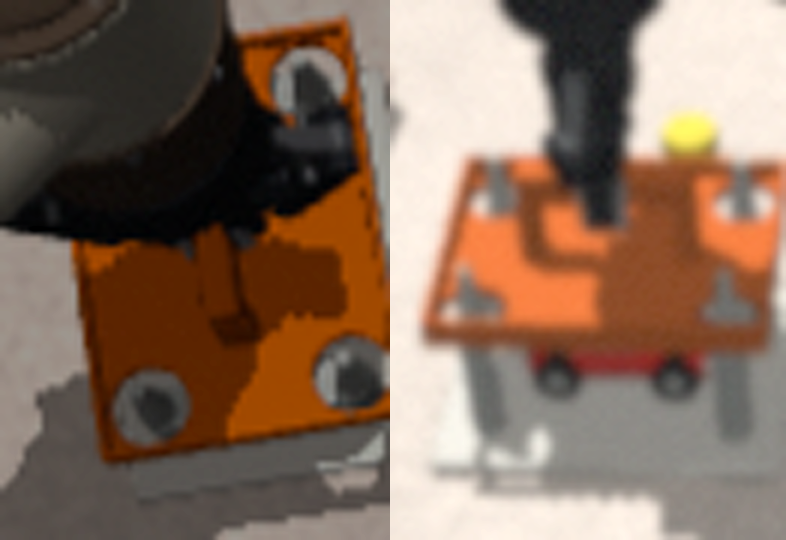

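All four posts come up through the holes, roughly centred: top view (150,400), (350,375) and (310,85), side view (497,185), (742,190), (470,290) and (725,295). There is no contact force. I'm lowering the last 10 mm gently.

drive_tool --pt "1 0 0 2 0" --pt "1 0 0 4 0" --pt "1 0 0 6 0" --pt "1 0 0 8 0" --pt "1 0 0 8.7 0" --pt "1 0 0 9.2 0" --pt "1 0 0 9.2 0" --pt "1 0 0 9.2 0"

```text
clock: 9.8
position: [499.5, 301.6, 102.2]
ee_rot: [-0.079, 0.997, 0.0, 0.0]
contact_force: [0.7, -0.8, -3.4]
gripper_width: 12.9
grasp_force: 58.8
```

drive_tool --pt "1 0 0 0.4 0" --pt "1 0 0 0.8 0" --pt "1 0 0 1 0" --pt "1 0 0 1 0" --pt "1 0 0 1 0"

```text
clock: 10.3
position: [499.4, 301.6, 101.1]
ee_rot: [-0.079, 0.997, -0.0, -0.0]
contact_force: [0.5, -0.3, -3.0]
gripper_width: 13.2
grasp_force: 58.8
```

drive_tool --pt "1 0 0 0.4 0" --pt "1 0 0 0.8 0" --pt "1 0 0 0.8 0" --pt "1 0 0 0.8 0"

```text
clock: 10.7
position: [499.5, 301.6, 100.7]
ee_rot: [-0.079, 0.997, 0.0, 0.0]
contact_force: [-1.0, -0.4, -0.1]
gripper_width: 13.2
grasp_force: 59.3
```

drive_tool --pt "1 0 0 0.4 0" --pt "1 0 0 0.6 0" --pt "1 0 0 0.6 0" --pt "1 0 0 0.6 0"

```text
clock: 11.1
position: [499.5, 301.6, 100.7]
ee_rot: [-0.08, 0.997, 0.0, 0.0]
contact_force: [-2.9, -1.8, 4.6]
gripper_width: 12.6
grasp_force: 60.1
```

The tray is seated: z has stopped at 100.7 mm and the force has reversed to +4.6 N. I'll release and rise straight up.

drive_tool --pt "0.5 0 0 0 0" --pt "0 0 0 0 0" --pt "-0.5 0 0 0 0" --pt "-0.5 0 0 0 0" --pt "-0.5 0 0 0 0" --pt "-0.5 0 0 0 0" --pt "-0.5 0 0 -5 0" --pt "-0.5 0 0 -20 0" --pt "-0.5 0 0 -40 0" --pt "-0.5 0 0 -65 0" --pt "-0.5 0 0 -90 0" --pt "-0.5 0 0 -110 0"

```text
clock: 12.3
position: [499.7, 301.8, 211.8]
ee_rot: [-0.079, 0.997, 0.001, 0.001]
contact_force: [-0.4, 0.3, 0.5]
gripper_width: 64.0
grasp_force: 0.0
```

drive_tool --pt "-0.5 0 -20 0 0" --pt "-0.5 0 -50 0 0" --pt "-0.5 0 -90 0 0" --pt "-0.5 0 -130 0 0" --pt "-0.5 0 -170 0 0" --pt "-0.5 0 -210 0 0" --pt "-0.5 0 -240 0 0" --pt "-0.5 0 -250 0 0" --pt "-0.5 0 -250 0 0" --pt "-0.5 0 -250 0 0" --pt "-0.5 0 -250 0 0"

```text
clock: 13.4
position: [538.8, 55.6, 209.5]
ee_rot: [-0.08, 0.997, 0.0, -0.0]
contact_force: [-0.2, 0.7, -0.3]
gripper_width: 63.9
grasp_force: 0.0
```

```bash
python3 -c "
from h import *
togo(499.5,301.5,101,9.1)
t=arm.get_image('top');s=arm.get_image('side')
c=lambda a:cv2.convertScaleAbs(cv2.resize(a,None,fx=6,fy=6,interpolation=cv2.INTER_CUBIC),alpha=1.3)
cv2.imwrite('pics/t6.png',np.hstack([c(t[125:215,170:235]),c(s[195:285,190:256])]))
a=cv2.imread('pics/top0raw.png')
m=lambda i:cv2.moments(cv2.inRange(cv2.cvtColor(i,cv2.COLOR_BGR2HSV),(100,150,40),(130,255,255))[135:210,415:490])
for i in(a,t):
  q=m(i);print(q['m00']/255,q['m10']/q['m00'],q['m01']/q['m00'])"
```

```text
t 13.4 pos [538.8  55.6 209.5] xang -170.82 tilt [-0.  0. -1.] F [-0.2  0.7 -0.3] w 63.9 g 0.0
shift [ -0.4 249.  108.6] roll 0.08 j [ 0.4   0.26 -0.23 -0.   -1.08 -1.81]
2755.0 36.58729582577133 38.10889292196007
2788.0 36.60796269727403 38.1219512195122
```

View pics/t6.png

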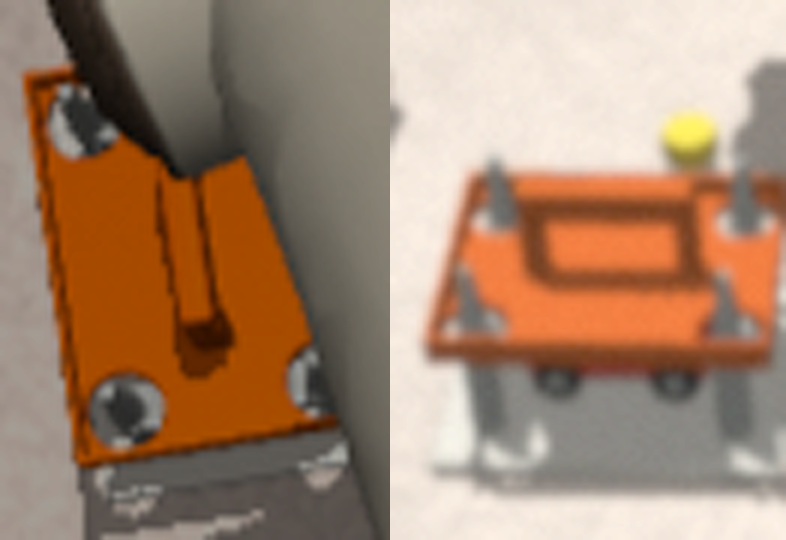

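The orange tray sits level. All four posts stand through its holes at side (495,200), (742,200), (470,310) and (725,310), the gripper is clear, and the blue tray has not moved. I'm handing in.

```bash
python3 -c "
from bench import arm
print(arm.job_done())"
```

```text
the job is handed in; nothing more can be done
None
```

The orange tray is on the middle-sized stand, level on both rungs with all four posts through its holes and let go, the blue tray has not moved, and I handed the job in at about 13.5 s.

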